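Load the box cells into their trays

TASK

Pick out the three box-shaped battery cells with two terminals on top and stand each one upright in the blue tray made for its size: the smallest cell in the smallest tray, the middle one in the middle tray, the largest in the largest. Set each down flat on the tray floor without dropping it or knocking it over, and leave the two round cells and the bare grey spacer block where they stand.

Things in the scene. Friction and masses are not known exactly. Their poses are not given: they have to be found in the camera images.
- cell_small: Smallest box-shaped battery cell standing upright: bare aluminium, black top with two round brass terminals, 22 mm thick (its y axis) x 50 mm wide (its x axis) x 70 mm high, the terminals standing 4 mm higher; about 160 g. Loose. Origin at the centre of its underside, z up
- cell_medium: Middle-sized box-shaped battery cell standing upright: bare aluminium, black top with two round brass terminals, 34 mm thick (its y axis) x 70 mm wide (its x axis) x 80 mm high, the terminals standing 4 mm higher; about 400 g. Loose. Origin at the centre of its underside, z up
- cell_large: Largest box-shaped battery cell standing upright: bare aluminium, black top with two round brass terminals, 50 mm thick (its y axis) x 90 mm wide (its x axis) x 90 mm high, the terminals standing 4 mm higher; about 720 g. Loose. Origin at the centre of its underside, z up
- tray_small: Smallest open blue steel tray, fixed to the bench: inside 66 mm (its x axis) x 38 mm (its y), walls 4 mm thick, rim 25 mm and inner floor 4 mm above the bench; a 4 mm thick flange extends 12 mm past each end along x. Fits the smallest cell with 8 mm spare all round, cell x along tray x (either way round). Origin at the centre of its underside, on the bench, z up
- tray_medium: Middle-sized open blue steel tray, fixed to the bench: inside 86 mm (its x axis) x 50 mm (its y), walls 4 mm thick, rim 25 mm and inner floor 4 mm above the bench; a 4 mm thick flange extends 12 mm past each end along x. Fits the middle-sized cell with 8 mm spare all round, cell x along tray x (either way round). Origin at the centre of its underside, on the bench, z up
- tray_large: Largest open blue steel tray, fixed to the bench: inside 106 mm (its x axis) x 66 mm (its y), walls 4 mm thick, rim 25 mm and inner floor 4 mm above the bench; a 4 mm thick flange extends 12 mm past each end along x. Fits the largest cell with 8 mm spare all round, cell x along tray x (either way round). Origin at the centre of its underside, on the bench, z up
- round_cell_a: Thick round battery cell, aluminium, 46 mm diameter, 80 mm high plus a 3 mm steel stud, standing, loose. Not part of the job. Origin at the centre of its underside
- round_cell_b: Slim round battery cell, aluminium, 33 mm diameter, 70 mm high plus a 3 mm steel stud, standing, loose. Not part of the job. Origin at the centre of its underside
- spacer_block: Bare grey plastic spacer block with no terminals, 70 mm (its x axis) x 34 mm (its y axis) x 80 mm high, standing, loose. Not part of the job. Origin at the centre of its underside

How it is judged:
By the outcome, as a careful person would: the job done as asked, in the order asked, and still so for the second after the job is handed in, with the robot touching nothing.
It also fails if it takes over 88 s, if anything falls off the work surface, if the arm or the gripper's body presses on something with over 40 N, if the wrist force passes 120 N, or if a joint passes its speed limit or range.

ROBOT

A 6-joint arm with a two-finger parallel gripper is mounted at the origin on the work surface. World frame = base frame: x ahead of the robot, y to its left, z up, the work surface at z = 0. Lengths are in m, angles in rad, forces in N, time in s.
With the tool pointing down it reaches from about 0.3 to 0.775 m from the base axis. Payload 14.6 kg.
Tool frame: the origin (TCP) lies at the very end of the fingers, on their centre line; the grasp point (between the pads) lies 19 mm behind it; z points along the fingers, y is the line along which they close (so a half turn about z gives the same grasp; the last joint's range is limited). The gripper opens to 94 mm and grips with 3 to 60 N. Pads are 16 mm wide; open, the fingers measure 119 mm over their backs; the gripper's body (75 mm by 177 mm) begins 78 mm behind the grasp point.
Start: joints at [1.033, 0.3, 1.521, -0, 1.321, -0.067], TCP at [0.249, 0.49, 0.205] pointing down, gripper open.
Joint ranges: [-3.03, 3.03], [-0.79, 2.21], [0.23, 2.52], [-1.04, 4.18], [0, 3.07], [-2.55, 2.55]. Speed limits (rad/s): [2.22, 2.22, 2.57, 3.14, 3.14, 3.14].

INTERFACE

Orientations are given as [roll, pitch, yaw] about the fixed x, y, z axes, in that order (R = Rz(yaw) Ry(pitch) Rx(roll)).
In Python, from station import ctrl, cams gives the robot as it stands. The module is installed in compiled form; this text tells all that it offers.
- The arm moves only by the tool arm_command, never from a script. Its argument "plan" is a list that holds one entry, the list of rows, each a list of 7 numbers: the shift along the tool's x, y, z in fractions of the full range, 1 being 1000 mm, then the turn, a rotation vector about the tool's x, y, z in shares of 2 pi rad (1.0 is 2 pi rad), then the closure, from -1 (fully open) to 1 (shut). A call has 1 to 12 rows; each row is the pose to reach, as a shift and turn from the pose commanded when the call began, along the tool's axes at that moment; what a row does not reach only later rows make up. A row lasts 1/10 s, in which the tool goes at most 50 mm and 8.59 degrees, less where a joint would pass 70% of its speed; a pose out of reach is approached as far as the arm can. A call with a gripper value outside its range is refused whole. The fingers move at their own pace and stop on an object; "squeeze" is the grip in N (left out, the last holds). Time passes only in rows, so rows that repeat a pose let the fingers close. It gives the time, the measured TCP pose, the force, the opening and the grip force at its end, in the units of the state.
- ctrl.get_obs(): the state, without advancing time (a new reading comes with each control period).
- cams.camera(name): name is "scene" or "top"; returns (picture, depth): 480x640x3 uint8, blue, green, red; 480x640 float32, m along the optical axis (not along the pixel's ray), 0 where there is no reading.
- cams.camera_info(name): a dict with "fx", "fy", "cx", "cy" (pixels), "world_to_cam" (4x4, takes a point from world to camera coordinates). Camera axes: x right, y down, z forward; pixel columns grow to the right and rows downward; lengths in m; the calibration is good to about 2 mm. A picture is of the moment at which its call begins. camera_info takes no time and is no camera call.
- ctrl.hand_in(): hands the job in; it is judged then, once.
The state is a dict: "time_s": time; "qpos": joint angles; "joint_vel": joint speeds; "tau": joint torques, N m; "ee_pos": TCP position; "eef_rot": TCP orientation; "force": force on the tool from outside, world axes, zero at the start; "moment": the same for the moment, N m; "grip_width": finger opening in m; "grip_force": force on a finger pad.
Only numpy, scipy, OpenCV 4.12 (cv2) and the standard library are available. Lean on these libraries where they do the work, as an engineer would, in place of code of your own. Each camera call takes 0.05 s, during which the arm holds its last target. There are 200 camera calls.

## Working session

There is one attempt and no reset: what is moved stays moved. The work goes in short steps, Python scripts to look and compute and a tool call to move; the robot and the scene stay as the last step left them, time stands still between calls to the robot, and variables do not carry over. Pictures are saved under pics/ and viewed, at most 14 in all, crops included, and the job is handed in when it is done.

Besides the shell and the picture viewer there is one more tool, called after "Request:" by a JSON object that holds its "op" and its "data", one argument or row to a line. arm_command: Moves the arm, as the interface text tells. Its arguments: {"type":"object","properties":{"plan":{"type":"array"},"squeeze":{"type":"number"}},"required":["plan"]}

```bash
mkdir -p pics; python3 - <<'E'
from station import ctrl,cams
import cv2,numpy as np
for n in("scene","top"):
    p,d=cams.camera(n); cv2.imwrite(f"pics/{n}0.png",p); np.save(f"{n}0.npy",d)
    i=cams.camera_info(n); print(n,i["fx"],i["cx"],i["cy"],np.round(i["world_to_cam"],3).tolist())
o=ctrl.get_obs(); print({k:np.round(v,3).tolist() for k,v in o.items()})
E
```

```text
scene 454.00288052311595 316.14397398685986 239.14348799698493 [[-0.808, 0.59, -0.006, 0.41], [0.482, 0.654, -0.583, -0.216], [-0.339, -0.473, -0.813, 1.266], [0.0, 0.0, 0.0, 1.0]]
top 594.6570045527997 319.44987330590703 242.69069046943977 [[-0.001, -1.0, -0.002, 0.007], [-0.998, 0.002, -0.062, 0.507], [0.062, 0.002, -0.998, 1.384], [0.0, 0.0, 0.0, 1.0]]
{'time_s': 0.1, 'qpos': [1.033, 0.3, 1.522, 0.0, 1.321, -0.067], 'joint_vel': [-0.0, -0.001, -0.002, 0.0, -0.0, -0.002], 'tau': [0.0, -53.264, -35.329, 0.071, 0.023, -0.0], 'ee_pos': [0.249, 0.49, 0.205], 'eef_rot': [-3.141, -0.0, 2.671], 'force': [0.31, -0.018, -0.062], 'moment': [-0.02, -0.034, -0.026], 'grip_force': 0.0, 'grip_width': 0.094}
```

View pics/top0.png

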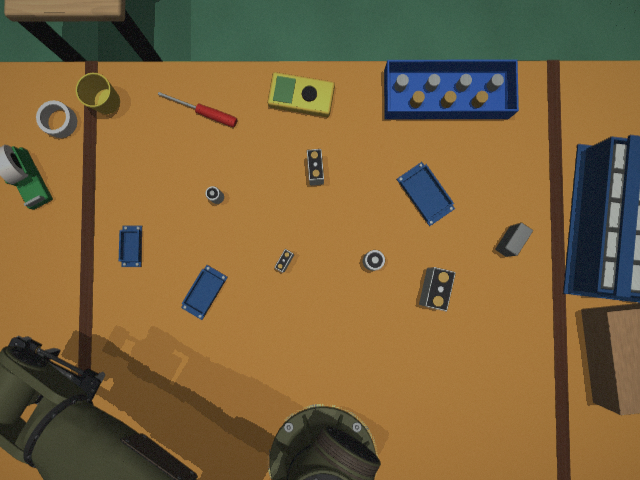

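View pics/scene0.png

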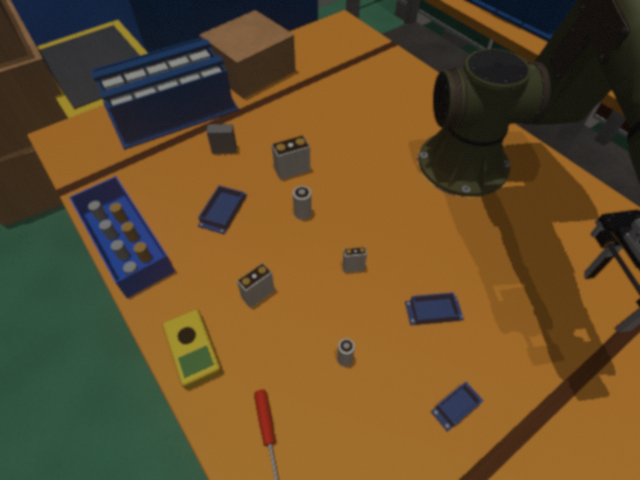

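The top view shows the cells: small (285,261), medium (315,167), large (438,289). The trays are small (131,246), medium (204,292) and large (426,194). The scene view confirms that the grey block at (514,240) top / (222,137) scene has no terminals. Next I'll measure them all.

```bash
cat > h.py <<'E'
import numpy as np,cv2
from station import ctrl,cams
def ray(n,uv,z):
    i=cams.camera_info(n);T=np.array(i["world_to_cam"]);R=T[:3,:3];c=-R.T@T[:3,3]
    uv=np.atleast_2d(uv).astype(float)
    d=np.c_[(uv[:,0]-i["cx"])/i["fx"],(uv[:,1]-i["cy"])/i["fy"],np.ones(len(uv))]@R
    return c+d*((z-c[2])/d[:,2])[:,None]
def cloud(n,D):
    i=cams.camera_info(n);T=np.array(i["world_to_cam"])
    v,u=np.mgrid[:480,:640]
    P=np.stack([(u-i["cx"])/i["fx"]*D,(v-i["cy"])/i["fy"]*D,D],-1)
    return (P-T[:3,3])@T[:3,:3]
def rect(xy):
    (c,(w,h),a)=cv2.minAreaRect((np.asarray(xy)[:,:2]*1000).astype(np.float32))
    if w<h: w,h,a=h,w,a+90
    a=(a+90)%180-90
    return np.round([c[0],c[1],w,h,a],1)
E
cat > m.py <<'E'
from h import *
p=cv2.imread("pics/top0.png");D=np.load("top0.npy");P=cloud("top",D)
X={"s":(285,261,.07),"m":(315,167,.08),"l":(438,289,.09),"spacer":(514,240,.08),"ra":(374,260,.08),"rb":(214,195,.07)}
v,u=np.mgrid[:480,:640]
for k,(a,b,h) in X.items():
    m=(abs(u-a)<32)&(abs(v-b)<32)&(D>0)&(abs(P[...,2]-h)<.01)
    q=np.c_[u[m],v[m]]
    print(k,m.sum(),"z",np.round(np.percentile(P[m][:,2],[10,50,90]),4),"rect",rect(ray("top",q,h)),"mean",np.round(P[m].mean(0),4))
hsv=cv2.cvtColor(p,cv2.COLOR_BGR2HSV)
for k,(a,b) in {"ts":(131,246),"tm":(204,292),"tl":(426,194)}.items():
    m=(abs(u-a)<40)&(abs(v-b)<40)&(abs(hsv[...,0].astype(int)-112)<14)&(hsv[...,1]>100)
    q=np.c_[u[m],v[m]];z=P[...,2]
    print(k,m.sum(),"z0.004",rect(ray("top",q,.004)),"z.025",rect(ray("top",q,.025)))
    for nm,mm in(("rim",m&(z>.019)),("low",m&(z<.008))):
        if mm.sum()>5: print("  ",nm,mm.sum(),rect(P[mm]),np.round(P[mm].mean(0),4))
tiles=[cv2.resize(p[b-32:b+32,a-32:a+32],(260,260),interpolation=cv2.INTER_CUBIC) for a,b in((131,246),(204,292),(426,194),(285,261),(315,167),(438,289))]
cv2.imwrite("pics/c1.png",np.vstack([np.hstack(tiles[:3]),np.hstack(tiles[3:])]))
E
python3 m.py
```

```text
s 217 z [0.0664 0.0705 0.0745] rect [464.8  87.8  49.8  22.2 -29.6] mean [0.4648 0.088  0.0706]
m 463 z [0.0765 0.0808 0.085 ] rect [681.3  16.4  70.8  33.8   5. ] mean [0.681  0.0163 0.0807]
l 937 z [0.0864 0.0903 0.0943] rect [ 400.4 -260.    89.8   51.2  -13.4] mean [ 0.4002 -0.2601  0.0903]
spacer 487 z [0.0756 0.0792 0.0825] rect [ 511.4 -439.1   71.7   35.5  -33.4] mean [ 0.5117 -0.44    0.0791]
ra 328 z [0.0761 0.0802 0.0837] rect [ 465.1 -115.8   44.9   42.6   89.9] mean [ 0.4653 -0.1167  0.08  ]
rb 168 z [0.066  0.0703 0.0738] rect [617.9 250.   32.5  30.5  45.1] mean [0.6175 0.25   0.07  ]
ts 780 z0.004 [500.8 457.   95.4  51.5  -0.6] z.025 [499.6 450.2  94.   50.8  -0.6]
   rim 193 [480.7 238.6 479.9  75.1  84.5] [0.5013 0.4447 0.046 ]
   low 473 [500.9 453.8  95.7  46.1  -0.6] [0.4995 0.4561 0.0036]
tm 1188 z0.004 [392.7 281.6 116.2  60.3 -30.7] z.025 [393.1 277.4 114.4  59.4 -30.7]
   rim 244 [422.4 173.4 324.8 100.4 -73.6] [0.392  0.2711 0.0641]
   low 817 [391.8 280.2 116.4  57.  -30.8] [0.393 0.281 0.003]
tl 1757 z0.004 [ 626.4 -247.9  135.8   77.5   34.5] z.025 [ 623.3 -244.2  133.8   76.4   34.5]
   rim 272 [ 544.3 -128.4  358.1  114.1  -55.4] [ 0.6139 -0.2324  0.0805]
   low 1280 [ 625.1 -245.9  136.    73.    34.5] [ 0.6257 -0.2487  0.0033]
```

View pics/c1.png

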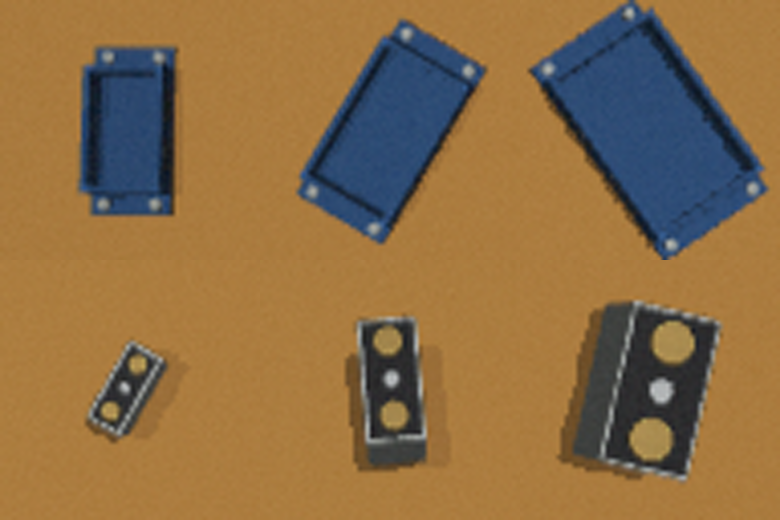

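The crops show four bright screw heads on each tray's flanges, symmetric about the centre. Their centroid at z≈5 mm gives the tray poses.

```bash
cat > t.py <<'E'
from h import *
p=cv2.imread("pics/top0.png").astype(float)
r=p[...,2]-0.5*p[...,0]
for k,(a,b,R,dx,dy) in {"ts":(131,246,32,98,46),"tm":(204,292,32,118,58),"tl":(426,194,36,138,74)}.items():
    g=p[b-R:b+R,a-R:a+R]
    hsv=cv2.cvtColor(g.astype(np.uint8),cv2.COLOR_BGR2HSV)
    m=((hsv[...,1]<110)&(hsv[...,2]>95)).astype(np.uint8)
    n,l,s,c=cv2.connectedComponentsWithStats(m)
    c=[]
    for i in range(1,n):
        if s[i,4]<3: continue
        yy,xx=np.nonzero(cv2.dilate((l==i).astype(np.uint8),np.ones((3,3))))
        w=g[yy,xx].min(-1)-50;w=np.clip(w,0,None)
        c.append(((xx*w).sum()/w.sum()+a-R,(yy*w).sum()/w.sum()+b-R))
    W=ray("top",np.array(c),.005)*1000
    print(k,len(c),np.round(c,1).tolist(),rect(W/1000),np.round(W.mean(0),1))
E
python3 t.py
```

```text
ts 6 [[131.0, 226.5], [119.5, 230.5], [118.2, 259.9], [120.9, 264.6], [123.8, 264.2], [136.5, 264.2]] [498.9 467.5  90.8  41.4   9.4] [487.3 467.6   5. ]
tm 8 [[207.3, 267.1], [213.2, 267.8], [200.5, 270.4], [219.4, 271.5], [223.1, 276.3], [184.2, 297.2], [185.1, 308.5], [199.5, 316.6]] [396.9 284.1 115.5  54.6 -30.1] [409.5 279.2   5. ]
tl 4 [[421.7, 164.8], [402.7, 175.1], [446.3, 195.0], [431.0, 222.0]] [ 629.2 -253.4  130.5   64.7   30.4] [ 635.2 -246.2    5. ]
```

```bash
cat > t.py <<'E'
from h import *
p=cv2.imread("pics/top0.png").astype(float)
for k,(a,b,R) in {"ts":(131,246,26),"tm":(204,292,30),"tl":(426,194,34)}.items():
    g=np.minimum(p[...,0],p[...,2])[b-R:b+R,a-R:a+R]  # bright in both red and blue only for screws
    q=g.copy();c=[]
    for _ in range(4):
        y,x=np.unravel_index(q.argmax(),q.shape);pk=q[y,x]
        yy,xx=np.mgrid[max(y-2,0):y+3,max(x-2,0):x+3];yy=yy.clip(0,2*R-1);xx=xx.clip(0,2*R-1)
        w=np.clip(g[yy,xx]-75,0,None);c.append(((xx*w).sum()/w.sum()+a-R,(yy*w).sum()/w.sum()+b-R,pk))
        q[max(y-4,0):y+5,max(x-4,0):x+5]=0
    c=np.array(c);W=ray("top",c[:,:2],.005)
    print(k,np.round(c,1).tolist(),"next",q.max(),rect(W),np.round(W.mean(0)*1000,1))
E
python3 t.py
```

```text
ts [[136.6, 263.8, 145.0], [125.1, 227.4, 143.0], [137.6, 227.6, 143.0], [123.9, 263.8, 142.0]] next 93.0 [501.4 454.   86.4  30.2  -0.9] [501.5 454.1   5. ]
tm [[222.8, 277.0, 158.0], [207.6, 267.8, 157.0], [199.6, 315.8, 152.0], [184.4, 306.8, 151.0]] next 94.0 [392.1 280.1 106.3  42.3 -30.5] [392.  280.1   5. ]
tl [[430.8, 221.8, 163.0], [400.4, 178.5, 161.0], [450.9, 208.0, 160.0], [420.3, 164.7, 156.0]] next 96.0 [ 625.5 -246.5  126.4   58.5   34.5] [ 625.5 -246.5    5. ]
```

```bash
cat > go.py <<'E'
import sys
from h import *
from scipy.spatial.transform import Rotation as Ro
def go(x,y,z,yaw):  # mm, deg
    o=ctrl.get_obs();R=Ro.from_euler("xyz",o["eef_rot"]);T=Ro.from_euler("xyz",[180,0,yaw],degrees=True)
    s=R.inv().apply(np.array([x,y,z])/1000-o["ee_pos"])*1000
    t=(R.inv()*T).as_rotvec()
    print("t",round(o["time_s"],2),"pos",np.round(o["ee_pos"],4),"shift",np.round(s,1),"turn",np.round(t,4),"F",np.round(o["force"],1),"w",round(o["grip_width"],4))
a=list(map(float,sys.argv[1:]));go(*a)
E
python3 go.py 464.8 88 110 150.4
```

```text
t 0.1 pos [0.2494 0.49   0.205 ] shift [-374.3 -260.4   95.2] turn [-0.001  -0.      0.0458] F [ 0.3 -0.  -0.1] w 0.0939
```

The manual's scale: shifts go in shares of 1000 mm and turns go in shares of 2 pi rad. Converting my numbers, -374 mm / 1000 = -0.374, -260 mm / 1000 = -0.26, 0.046 rad / 6.2832 = 0.0073.

Request:
{"op": "arm_command", "data": {
  "plan": [
    [[-0.02, -0.014, 0.005, 0, 0, 0.0005, -1], [-0.056, -0.039, 0.014, 0, 0, 0.0011, -1], [-0.094, -0.065, 0.024, 0, 0, 0.0019, -1], [-0.131, -0.091, 0.033, 0, 0, 0.0025, -1], [-0.168, -0.117, 0.043, 0, 0, 0.0032, -1], [-0.206, -0.143, 0.052, 0, 0, 0.004, -1], [-0.243, -0.169, 0.062, 0, 0, 0.0048, -1], [-0.281, -0.195, 0.071, 0, 0, 0.0054, -1], [-0.318, -0.221, 0.081, 0, 0, 0.0062, -1], [-0.35, -0.243, 0.089, 0, 0, 0.0068, -1], [-0.374, -0.26, 0.095, 0, 0, 0.0073, -1], [-0.374, -0.26, 0.095, 0, 0, 0.0073, -1]]
  ],
  "squeeze": 25
}}

```text
time_s: 1.3
ee_pos: [0.4654, 0.0862, 0.1094]
eef_rot: [-3.14, -0.001, 2.621]
force: [0.7, 0.5, -0.2]
grip_width: 0.0941
grip_force: 0.0
```

```bash
python3 go.py 464.8 88 35 150.4
```

```text
t 1.3 pos [0.4654 0.0862 0.1094] shift [ 1.4  1.3 74.4] turn [-0.0011 -0.0011 -0.0036] F [ 0.7  0.5 -0.2] w 0.0941
```

Request:
{"op": "arm_command", "data": {
  "plan": [
    [[0, 0, 0.02, 0, 0, 0, -1], [0, 0, 0.045, 0, 0, 0, -1], [0, 0, 0.065, 0, 0, 0, -1], [0, 0, 0.075, 0, 0, 0, -1], [0, 0, 0.075, 0, 0, 0, -1], [0, 0, 0.075, 0, 0, 0, -1]]
  ]
}}

```text
time_s: 1.9
ee_pos: [0.4651, 0.0891, 0.0361]
eef_rot: [3.141, 0.001, 2.625]
force: [-0.3, -0.8, -0.2]
grip_width: 0.0938
grip_force: 0.0
```

```bash
python3 go.py 464.8 88 35 150.4
```

```text
t 1.9 pos [0.4651 0.0891 0.0361] shift [-0.2 -1.1  1.1] turn [0.0004 0.0005 0.0002] F [-0.3 -0.8 -0.2] w 0.0938
```

Request:
{"op": "arm_command", "data": {
  "plan": [
    [[0, 0, 0, 0, 0, 0, 0.3], [0, 0, 0, 0, 0, 0, 0.6], [0, 0, 0, 0, 0, 0, 1], [0, 0, 0, 0, 0, 0, 1], [0, 0, 0, 0, 0, 0, 1], [0, 0, 0, 0, 0, 0, 1], [0, 0, 0, 0, 0, 0, 1], [0, 0, 0, 0, 0, 0, 1], [0, 0, 0, 0, 0, 0, 1], [0, 0, 0, 0, 0, 0, 1]]
  ]
}}

```text
time_s: 2.9
ee_pos: [0.4648, 0.0888, 0.0354]
eef_rot: [-3.142, -0.0, 2.625]
force: [-0.2, -0.3, 0.0]
grip_width: 0.0219
grip_force: 25.0
```

```bash
python3 go.py 501.5 454 95 179.2
```

```text
t 2.9 pos [0.4648 0.0888 0.0354] shift [148.6 335.6 -59.6] turn [-0.000e+00 -1.000e-04 -5.029e-01] F [-0.2 -0.3  0. ] w 0.0219
```

In the tool's units: 258 mm / 1000 = 0.258, 235 mm / 1000 = 0.235, -0.39 rad / 6.2832 = -0.0621.

Request:
{"op": "arm_command", "data": {
  "plan": [
    [[0, 0, -0.008, 0, 0, 0, 1], [0, 0, -0.028, 0, 0, 0, 1], [0, 0, -0.048, 0, 0, 0, 1], [0.005, 0.01, -0.06, 0, 0, -0.0032, 1], [0.015, 0.034, -0.06, 0, 0, -0.008, 1], [0.03, 0.067, -0.06, 0, 0, -0.0159, 1], [0.045, 0.101, -0.06, 0, 0, -0.0239, 1], [0.06, 0.135, -0.06, 0, 0, -0.0318, 1], [0.075, 0.168, -0.06, 0, 0, -0.0398, 1], [0.089, 0.201, -0.06, 0, 0, -0.0477, 1], [0.104, 0.235, -0.06, 0, 0, -0.0557, 1], [0.114, 0.258, -0.06, 0, 0, -0.0621, 1]]
  ]
}}

```text
time_s: 4.1
ee_pos: [0.4924, 0.3724, 0.0953]
eef_rot: [3.142, -0.0, 3.019]
force: [0.5, -0.2, -1.4]
grip_width: 0.0219
grip_force: 25.0
```

```bash
python3 go.py 501.5 454 95 179.2
```

```text
t 4.1 pos [0.4924 0.3724 0.0953] shift [ 1.  82.1  0.3] turn [ 1.000e-04 -3.000e-04 -1.086e-01] F [ 0.5 -0.2 -1.4] w 0.0219
```

In the tool's units: 84 mm / 1000 = 0.084, 74 mm / 1000 = 0.074, -0.109 rad / 6.2832 = -0.0173.

Request:
{"op": "arm_command", "data": {
  "plan": [
    [[0, 0.028, 0, 0, 0, -0.0064, 1], [0.001, 0.055, 0, 0, 0, -0.0127, 1], [0.001, 0.074, 0, 0, 0, -0.0173, 1], [0.001, 0.084, 0, 0, 0, -0.0173, 1], [0.001, 0.084, 0, 0, 0, -0.0173, 1], [0.001, 0.084, 0, 0, 0, -0.0173, 1], [0.001, 0.084, 0, 0, 0, -0.0173, 1], [0.001, 0.084, 0, 0, 0, -0.0173, 1]]
  ]
}}

```text
time_s: 4.9
ee_pos: [0.503, 0.4522, 0.0957]
eef_rot: [3.142, 0.0, 3.123]
force: [0.1, -0.0, -1.7]
grip_width: 0.0223
grip_force: 25.0
```

```bash
python3 go.py 501.5 454 40.5 179.2
```

```text
t 4.9 pos [0.503  0.4522 0.0957] shift [ 1.6  1.7 55.2] turn [ 0.0001  0.0001 -0.0048] F [ 0.1 -0.  -1.7] w 0.0223
```

In the tool's units: 54 mm / 1000 = 0.054, 53 mm / 1000 = 0.053, -0.005 rad / 6.2832 = -0.0008.

Request:
{"op": "arm_command", "data": {
  "plan": [
    [[0.001, 0.001, 0.01, 0, 0, -0.0008, 1], [0.0015, 0.0015, 0.028, 0, 0, -0.0008, 1], [0.0015, 0.0015, 0.042, 0, 0, -0.0008, 1], [0.0015, 0.0015, 0.05, 0, 0, -0.0008, 1], [0.0015, 0.0015, 0.053, 0, 0, -0.0008, 1], [0.0015, 0.0015, 0.054, 0, 0, -0.0008, 1], [0.0015, 0.0015, 0.054, 0, 0, -0.0008, 1], [0.0015, 0.0015, 0.054, 0, 0, -0.0008, 1]]
  ]
}}

```text
time_s: 5.7
ee_pos: [0.5016, 0.4546, 0.0421]
eef_rot: [3.141, 0.001, 3.129]
force: [-1.4, -0.3, -2.2]
grip_width: 0.022
grip_force: 25.0
```

```bash
python3 - <<'E'
from h import *
for n,(u,v) in {"scene":(458,405),"top":(131,246)}.items():
    p,d=cams.camera(n); cv2.imwrite(f"pics/{n}1.png",cv2.resize(p[v-60:v+60,u-70:u+70],None,fx=4,fy=4,interpolation=2))
E
python3 go.py 501.5 454 39.4 179.2
```

```text
t 5.8 pos [0.5016 0.4545 0.042 ] shift [ 0.1 -0.5  2.6] turn [0.0005 0.0006 0.0011] F [-1.5 -0.3 -2.2] w 0.0218
```

View pics/scene1.png

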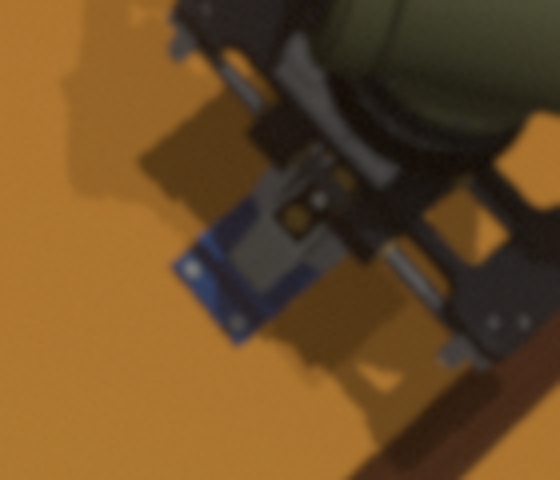

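The crop shows the cell between the tray walls and just above the floor, at about (265,255). I'll lower it slowly until it touches.

In the tool's units: 2.6 mm / 1000 = 0.0026, 2.2 mm / 1000 = 0.0022.

Request:
{"op": "arm_command", "data": {
  "plan": [
    [[0, 0, 0.0008, 0, 0, 0, 1], [0, 0, 0.0016, 0, 0, 0, 1], [0, 0, 0.0022, 0, 0, 0, 1], [0, 0, 0.0026, 0, 0, 0, 1], [0, 0, 0.0026, 0, 0, 0, 1], [0, 0, 0.0026, 0, 0, 0, 1]]
  ]
}}

```text
time_s: 6.4
ee_pos: [0.5014, 0.4545, 0.0395]
eef_rot: [3.141, 0.0, 3.129]
force: [-2.9, -2.8, 6.5]
grip_width: 0.0219
grip_force: 25.0
```

In the tool's units: -85 mm / 1000 = -0.085, -65 mm / 1000 = -0.065.

Request:
{"op": "arm_command", "data": {
  "plan": [
    [[0, 0, 0, 0, 0, 0, 0.2], [0, 0, 0, 0, 0, 0, -0.1], [0, 0, 0, 0, 0, 0, -0.4], [0, 0, 0, 0, 0, 0, -0.4], [0, 0, 0, 0, 0, 0, -0.4], [0, 0, -0.01, 0, 0, 0, -0.4], [0, 0, -0.035, 0, 0, 0, -1], [0, 0, -0.065, 0, 0, 0, -1], [0, 0, -0.085, 0, 0, 0, -1], [0, 0, -0.085, 0, 0, 0, -1]]
  ]
}}

```text
time_s: 7.4
ee_pos: [0.5024, 0.4553, 0.128]
eef_rot: [3.138, 0.005, 3.129]
force: [-0.7, -0.1, 0.3]
grip_width: 0.093
grip_force: 0.0
```

```bash
python3 go.py 681.2 16.4 130 185
```

```text
t 7.4 pos [0.5024 0.4553 0.128 ] shift [-184.3 -436.6   -2.8] turn [ 0.0035  0.0048 -0.1   ] F [-0.7 -0.1  0.3] w 0.093
```

In the tool's units: -437 mm / 1000 = -0.437, -184 mm / 1000 = -0.184, -0.1 rad / 6.2832 = -0.0159.

Request:
{"op": "arm_command", "data": {
  "plan": [
    [[-0.008, -0.018, -0.003, 0, 0, -0.0016, -1], [-0.024, -0.054, -0.003, 0, 0, -0.0032, -1], [-0.041, -0.094, -0.003, 0, 0, -0.0048, -1], [-0.058, -0.134, -0.003, 0, 0, -0.0064, -1], [-0.075, -0.174, -0.003, 0, 0, -0.008, -1], [-0.092, -0.214, -0.003, 0, 0, -0.0095, -1], [-0.109, -0.254, -0.003, 0, 0, -0.0111, -1], [-0.126, -0.294, -0.003, 0, 0, -0.0127, -1], [-0.143, -0.334, -0.003, 0, 0, -0.0143, -1], [-0.16, -0.374, -0.003, 0, 0, -0.0159, -1], [-0.175, -0.41, -0.003, 0, 0, -0.0159, -1], [-0.184, -0.437, -0.003, 0, 0, -0.0159, -1]]
  ]
}}

```text
time_s: 8.6
ee_pos: [0.6801, 0.0126, 0.1259]
eef_rot: [-3.142, -0.001, -3.056]
force: [0.5, 1.3, 0.1]
grip_width: 0.0939
grip_force: 0.0
```

Request:
{"op": "arm_command", "data": {
  "plan": [
    [[0, 0, 0, 0, 0, 0, -1], [0, 0, 0, 0, 0, 0, -1], [0, 0, 0, 0, 0, 0, -1], [0, 0, 0, 0, 0, 0, -1]]
  ]
}}

```text
time_s: 9.0
ee_pos: [0.6795, 0.0163, 0.1268]
eef_rot: [3.142, -0.0, -3.053]
force: [-0.1, -0.4, -0.2]
grip_width: 0.0939
grip_force: 0.0
```

```bash
python3 go.py 681.2 16.4 42 185
```

```text
t 9.0 pos [0.6795 0.0163 0.1268] shift [-1.7 -0.1 84.8] turn [ 0.0001 -0.0001  0.0014] F [-0.1 -0.4 -0.2] w 0.0939
```

In the tool's units: 85 mm / 1000 = 0.085, 74 mm / 1000 = 0.074.

Request:
{"op": "arm_command", "data": {
  "plan": [
    [[-0.0015, 0, 0.02, 0, 0, 0, -1], [-0.0015, 0, 0.05, 0, 0, 0, -1], [-0.0015, 0, 0.074, 0, 0, 0, -1], [-0.0015, 0, 0.085, 0, 0, 0, -1], [-0.0015, 0, 0.085, 0, 0, 0, -0.2], [-0.0015, 0, 0.085, 0, 0, 0, 0.2], [-0.0015, 0, 0.085, 0, 0, 0, 1], [-0.0015, 0, 0.085, 0, 0, 0, 1], [-0.0015, 0, 0.085, 0, 0, 0, 1], [-0.0015, 0, 0.085, 0, 0, 0, 1], [-0.0015, 0, 0.085, 0, 0, 0, 1], [-0.0015, 0, 0.085, 0, 0, 0, 1]]
  ],
  "squeeze": 35
}}

```text
time_s: 10.2
ee_pos: [0.6813, 0.0153, 0.0419]
eef_rot: [3.141, 0.0, -3.054]
force: [0.2, -4.9, 2.9]
grip_width: 0.0337
grip_force: 35.4
```

```bash
python3 go.py 392 280.1 107 149.4
```

```text
t 10.2 pos [0.6813 0.0153 0.0419] shift [265.1 289.  -65.1] turn [2.000e-04 0.000e+00 6.213e-01] F [ 0.2 -4.9  2.9] w 0.0337
```

In the tool's units: 209 mm / 1000 = 0.209, 192 mm / 1000 = 0.192, 0.45 rad / 6.2832 = 0.0716.

Request:
{"op": "arm_command", "data": {
  "plan": [
    [[0, 0, -0.008, 0, 0, 0, 1], [0, 0, -0.028, 0, 0, 0, 1], [0, 0, -0.05, 0, 0, 0, 1], [0.007, 0.007, -0.065, 0, 0, 0.0032, 1], [0.024, 0.026, -0.065, 0, 0, 0.0095, 1], [0.048, 0.052, -0.065, 0, 0, 0.0175, 1], [0.072, 0.078, -0.065, 0, 0, 0.0271, 1], [0.096, 0.105, -0.065, 0, 0, 0.0366, 1], [0.12, 0.131, -0.065, 0, 0, 0.0446, 1], [0.144, 0.157, -0.065, 0, 0, 0.0541, 1], [0.168, 0.183, -0.065, 0, 0, 0.0637, 1], [0.192, 0.209, -0.065, 0, 0, 0.0716, 1]]
  ]
}}

```text
time_s: 11.4
ee_pos: [0.4705, 0.2074, 0.1071]
eef_rot: [-3.141, -0.0, 2.776]
force: [0.8, 0.7, -4.7]
grip_width: 0.0338
grip_force: 35.0
```

```bash
python3 go.py 392 280.1 107 149.4
```

```text
t 11.4 pos [0.4705 0.2074 0.1071] shift [99.3 39.8  0.1] turn [-1.000e-04 -1.000e-04  1.688e-01] F [ 0.8  0.7 -4.7] w 0.0338
```

In the tool's units: 99 mm / 1000 = 0.099, 98 mm / 1000 = 0.098, 0.17 rad / 6.2832 = 0.0271.

Request:
{"op": "arm_command", "data": {
  "plan": [
    [[0.032, 0.013, 0, 0, 0, 0.0095, 1], [0.062, 0.025, 0, 0, 0, 0.0191, 1], [0.086, 0.034, 0, 0, 0, 0.0271, 1], [0.098, 0.039, 0, 0, 0, 0.0271, 1], [0.099, 0.04, 0, 0, 0, 0.0271, 1], [0.099, 0.04, 0, 0, 0, 0.0271, 1], [0.099, 0.04, 0, 0, 0, 0.0271, 1], [0.099, 0.04, 0, 0, 0, 0.0271, 1]]
  ]
}}

```text
time_s: 12.2
ee_pos: [0.394, 0.2786, 0.1068]
eef_rot: [-3.141, -0.0, 2.608]
force: [0.7, -0.2, -4.0]
grip_width: 0.0337
grip_force: 35.0
```

```bash
python3 go.py 392 280.1 48 149.4
```

```text
t 12.2 pos [0.394  0.2786 0.1068] shift [ 2.5  0.2 58.8] turn [-0.0002 -0.      0.0005] F [ 0.7 -0.2 -4. ] w 0.0337
```

In the tool's units: 58 mm / 1000 = 0.058, 2.5 mm / 1000 = 0.0025.

Request:
{"op": "arm_command", "data": {
  "plan": [
    [[0.001, 0, 0.01, 0, 0, 0, 1], [0.0025, 0, 0.028, 0, 0, 0, 1], [0.0025, 0, 0.045, 0, 0, 0, 1], [0.0025, 0, 0.054, 0, 0, 0, 1], [0.0025, 0, 0.058, 0, 0, 0, 1], [0.0025, 0, 0.058, 0, 0, 0, 1], [0.0025, 0, 0.058, 0, 0, 0, 1], [0.0025, 0, 0.058, 0, 0, 0, 1]]
  ]
}}

```text
time_s: 13.0
ee_pos: [0.3916, 0.2807, 0.0495]
eef_rot: [3.141, 0.001, 2.609]
force: [-0.2, 0.3, -5.0]
grip_width: 0.0341
grip_force: 35.0
```

```bash
python3 go.py 392 280.1 45.9 149.4
```

```text
t 13.0 pos [0.3916 0.2807 0.0495] shift [-0.6 -0.3  3.6] turn [0.001  0.0006 0.0013] F [-0.2  0.3 -5. ] w 0.0341
```

In the tool's units: 3.4 mm / 1000 = 0.0034, 3.2 mm / 1000 = 0.0032.

Request:
{"op": "arm_command", "data": {
  "plan": [
    [[0, 0, 0.001, 0, 0, 0, 1], [0, 0, 0.002, 0, 0, 0, 1], [0, 0, 0.0028, 0, 0, 0, 1], [0, 0, 0.0032, 0, 0, 0, 1], [0, 0, 0.0034, 0, 0, 0, 1], [0, 0, 0.0034, 0, 0, 0, 1], [0, 0, 0.0034, 0, 0, 0, 1]]
  ]
}}

```text
time_s: 13.7
ee_pos: [0.3913, 0.2805, 0.0458]
eef_rot: [3.142, 0.0, 2.609]
force: [-2.7, -0.9, 5.5]
grip_width: 0.0336
grip_force: 35.0
```

Contact, so I'll release and rise.

In the tool's units: -100 mm / 1000 = -0.1, -90 mm / 1000 = -0.09.

Request:
{"op": "arm_command", "data": {
  "plan": [
    [[0, 0, 0, 0, 0, 0, 0.1], [0, 0, 0, 0, 0, 0, -0.2], [0, 0, 0, 0, 0, 0, -0.5], [0, 0, 0, 0, 0, 0, -0.5], [0, 0, 0, 0, 0, 0, -0.5], [0, 0, -0.01, 0, 0, 0, -0.5], [0, 0, -0.035, 0, 0, 0, -1], [0, 0, -0.065, 0, 0, 0, -1], [0, 0, -0.09, 0, 0, 0, -1], [0, 0, -0.1, 0, 0, 0, -1]]
  ]
}}

```text
time_s: 14.7
ee_pos: [0.392, 0.281, 0.1483]
eef_rot: [3.138, 0.002, 2.609]
force: [-0.0, -0.6, -0.2]
grip_width: 0.0932
grip_force: 0.0
```

```bash
python3 go.py 500 100 150 70;python3 go.py 400.3 -260 145 -13.4
```

```text
t 14.7 pos [0.392  0.281  0.1483] shift [-185.  -101.    -1.7] turn [ 4.1000e-03 -8.0000e-04  1.3871e+00] F [-0.  -0.6 -0.2] w 0.0932
t 14.7 pos [0.392  0.281  0.1483] shift [-281.9 -461.8    2.2] turn [ 0.0033 -0.0044  2.8427] F [-0.  -0.6 -0.2] w 0.0932
```

In the tool's units: -185 mm / 1000 = -0.185, -150 mm / 1000 = -0.15, 1.387 rad / 6.2832 = 0.2207.

Request:
{"op": "arm_command", "data": {
  "plan": [
    [[-0.01, -0.005, 0, 0, 0, 0.0127, -1], [-0.025, -0.014, 0, 0, 0, 0.0318, -1], [-0.043, -0.024, 0, 0, 0, 0.0525, -1], [-0.061, -0.033, 0, 0, 0, 0.0732, -1], [-0.079, -0.043, 0, 0, 0, 0.0939, -1], [-0.097, -0.053, 0, 0, 0, 0.1146, -1], [-0.115, -0.063, 0, 0, 0, 0.1353, -1], [-0.133, -0.073, 0, 0, 0, 0.156, -1], [-0.15, -0.082, 0, 0, 0, 0.1767, -1], [-0.165, -0.09, 0, 0, 0, 0.1974, -1], [-0.178, -0.097, 0, 0, 0, 0.2149, -1], [-0.185, -0.101, 0, 0, 0, 0.2207, -1]]
  ]
}}

```text
time_s: 15.9
ee_pos: [0.4995, 0.0987, 0.145]
eef_rot: [-3.141, 0.0, 1.218]
force: [-0.3, 0.7, 0.4]
grip_width: 0.0939
grip_force: 0.0
```

```bash
python3 go.py 400.3 -260 145 -13.4
```

```text
t 15.9 pos [0.4995 0.0987 0.145 ] shift [-3.709e+02  3.080e+01  2.000e-01] turn [-2.0000e-04  7.0000e-04  1.4519e+00] F [-0.3  0.7  0.4] w 0.0939
```

In the tool's units: -371 mm / 1000 = -0.371, -356 mm / 1000 = -0.356, 1.452 rad / 6.2832 = 0.2311.

Request:
{"op": "arm_command", "data": {
  "plan": [
    [[-0.015, 0.001, 0, 0, 0, 0.0127, -1], [-0.045, 0.004, 0, 0, 0, 0.0318, -1], [-0.08, 0.007, 0, 0, 0, 0.0541, -1], [-0.115, 0.01, 0, 0, 0, 0.0748, -1], [-0.15, 0.012, 0, 0, 0, 0.0971, -1], [-0.186, 0.015, 0, 0, 0, 0.1194, -1], [-0.222, 0.018, 0, 0, 0, 0.1401, -1], [-0.258, 0.021, 0, 0, 0, 0.1623, -1], [-0.294, 0.024, 0, 0, 0, 0.183, -1], [-0.328, 0.027, 0, 0, 0, 0.2053, -1], [-0.356, 0.03, 0, 0, 0, 0.2228, -1], [-0.371, 0.031, 0, 0, 0, 0.2311, -1]]
  ]
}}

```text
time_s: 17.1
ee_pos: [0.401, -0.2611, 0.1453]
eef_rot: [-3.142, 0.0, -0.233]
force: [0.0, 0.3, 0.1]
grip_width: 0.0938
grip_force: 0.0
```

Request:
{"op": "arm_command", "data": {
  "plan": [
    [[0, 0, 0, 0, 0, 0, -1], [0, 0, 0, 0, 0, 0, -1], [0, 0, 0, 0, 0, 0, -1], [0, 0, 0, 0, 0, 0, -1], [0, 0, 0, 0, 0, 0, -1]]
  ]
}}

```text
time_s: 17.6
ee_pos: [0.4018, -0.2591, 0.1455]
eef_rot: [3.142, -0.0, -0.229]
force: [-0.3, -0.1, 0.8]
grip_width: 0.0939
grip_force: 0.0
```

```bash
python3 go.py 400.3 -260 46 -13.4
```

```text
t 17.6 pos [ 0.4018 -0.2591  0.1455] shift [-1.3  1.2 99.5] turn [ 0.     -0.      0.0053] F [-0.3 -0.1  0.8] w 0.0939
```

In the tool's units: 99 mm / 1000 = 0.099, 92 mm / 1000 = 0.092, 0.005 rad / 6.2832 = 0.0008.

Request:
{"op": "arm_command", "data": {
  "plan": [
    [[-0.001, 0.001, 0.015, 0, 0, 0.0008, -1], [-0.001, 0.001, 0.04, 0, 0, 0.0008, -1], [-0.001, 0.001, 0.07, 0, 0, 0.0008, -1], [-0.001, 0.001, 0.092, 0, 0, 0.0008, -1], [-0.001, 0.001, 0.099, 0, 0, 0.0008, -1], [-0.001, 0.001, 0.099, 0, 0, 0.0008, -0.3], [-0.001, 0.001, 0.099, 0, 0, 0.0008, 0], [-0.001, 0.001, 0.099, 0, 0, 0.0008, 1], [-0.001, 0.001, 0.099, 0, 0, 0.0008, 1], [-0.001, 0.001, 0.099, 0, 0, 0.0008, 1], [-0.001, 0.001, 0.099, 0, 0, 0.0008, 1], [-0.001, 0.001, 0.099, 0, 0, 0.0008, 1]]
  ],
  "squeeze": 45
}}

```text
time_s: 18.8
ee_pos: [0.4006, -0.2608, 0.0468]
eef_rot: [3.141, -0.001, -0.235]
force: [-0.9, -3.4, 4.7]
grip_width: 0.0499
grip_force: 45.0
```

```bash
python3 go.py 625.5 -246.5 112 34.5
```

```text
t 18.8 pos [ 0.4006 -0.2608  0.0468] shift [215.5 -66.3 -65.1] turn [ 9.000e-04 -4.000e-04 -8.373e-01] F [-0.9 -3.4  4.7] w 0.0499
```

In the tool's units: 188 mm / 1000 = 0.188, 165 mm / 1000 = 0.165, -0.73 rad / 6.2832 = -0.1162.

Request:
{"op": "arm_command", "data": {
  "plan": [
    [[0, 0, -0.006, 0, 0, 0, 1], [0, 0, -0.022, 0, 0, 0, 1], [0, 0, -0.044, 0, 0, 0, 1], [0, 0, -0.06, 0, 0, 0, 1], [0.008, -0.003, -0.065, 0, 0, -0.0048, 1], [0.028, -0.009, -0.065, 0, 0, -0.0159, 1], [0.054, -0.017, -0.065, 0, 0, -0.0318, 1], [0.082, -0.025, -0.065, 0, 0, -0.0477, 1], [0.11, -0.034, -0.065, 0, 0, -0.0653, 1], [0.138, -0.042, -0.065, 0, 0, -0.0828, 1], [0.165, -0.051, -0.065, 0, 0, -0.1003, 1], [0.188, -0.058, -0.065, 0, 0, -0.1162, 1]]
  ]
}}

```text
time_s: 20.0
ee_pos: [0.598, -0.2468, 0.1097]
eef_rot: [-3.14, 0.001, 0.501]
force: [-0.1, -0.4, -7.7]
grip_width: 0.0497
grip_force: 45.0
```

In the tool's units: 23 mm / 1000 = 0.023, 22 mm / 1000 = 0.022, -0.107 rad / 6.2832 = -0.017.

Request:
{"op": "arm_command", "data": {
  "plan": [
    [[0.014, 0.011, 0, 0, 0, -0.0095, 1], [0.022, 0.017, 0, 0, 0, -0.0159, 1], [0.023, 0.018, 0, 0, 0, -0.017, 1], [0.023, 0.018, 0, 0, 0, -0.017, 1], [0.023, 0.018, 0, 0, 0, -0.017, 1], [0.023, 0.018, 0, 0, 0, -0.017, 1], [0.023, 0.018, 0, 0, 0, -0.017, 1]]
  ]
}}

```text
time_s: 20.7
ee_pos: [0.6253, -0.2528, 0.1116]
eef_rot: [3.142, -0.0, 0.601]
force: [0.4, -0.3, -6.4]
grip_width: 0.0498
grip_force: 45.0
```

```bash
python3 go.py 625.5 -246.5 52 34.5
```

```text
t 20.7 pos [ 0.6253 -0.2528  0.1116] shift [ 3.8 -5.1 59.6] turn [ 0.0001 -0.0001 -0.0008] F [ 0.4 -0.3 -6.4] w 0.0498
```

In the tool's units: 30 mm / 1000 = 0.03, 20 mm / 1000 = 0.02.

Request:
{"op": "arm_command", "data": {
  "plan": [
    [[0.002, -0.0025, 0, 0, 0, 0, 1], [0.004, -0.005, 0.005, 0, 0, 0, 1], [0.004, -0.005, 0.02, 0, 0, 0, 1], [0.004, -0.005, 0.03, 0, 0, 0, 1], [0.004, -0.005, 0.03, 0, 0, 0, 1], [0.004, -0.005, 0.03, 0, 0, 0, 1], [0.004, -0.005, 0.03, 0, 0, 0, 1]]
  ]
}}

```text
time_s: 21.4
ee_pos: [0.6262, -0.2466, 0.0819]
eef_rot: [3.141, -0.0, 0.602]
force: [-0.5, 0.7, -5.7]
grip_width: 0.0499
grip_force: 45.0
```

```bash
python3 go.py 625.5 -246.5 51 34.5
```

```text
t 21.4 pos [ 0.6262 -0.2466  0.0819] shift [-0.5 -0.5 30.9] turn [ 0.0006 -0.0004 -0.0005] F [-0.5  0.7 -5.7] w 0.0499
```

Request:
{"op": "arm_command", "data": {
  "plan": [
    [[0, 0, 0.01, 0, 0, 0, 1], [0, 0, 0.02, 0, 0, 0, 1], [0, 0, 0.026, 0, 0, 0, 1], [0, 0, 0.028, 0, 0, 0, 1], [0, 0, 0.029, 0, 0, 0, 1], [0, 0, 0.03, 0, 0, 0, 1], [0, 0, 0.0305, 0, 0, 0, 1], [0, 0, 0.0305, 0, 0, 0, 1], [0, 0, 0.0305, 0, 0, 0, 1]]
  ]
}}

```text
time_s: 22.3
ee_pos: [0.6261, -0.2464, 0.0512]
eef_rot: [3.141, -0.0, 0.602]
force: [-0.5, 0.5, -6.1]
grip_width: 0.0499
grip_force: 45.0
```

In the tool's units: 0.6 mm / 1000 = 0.0006, 0.3 mm / 1000 = 0.0003.

Request:
{"op": "arm_command", "data": {
  "plan": [
    [[0, 0, 0.0003, 0, 0, 0, 1], [0, 0, 0.0006, 0, 0, 0, 1], [0, 0, 0.0006, 0, 0, 0, 1], [0, 0, 0.0006, 0, 0, 0, 1]]
  ]
}}

```text
time_s: 22.7
ee_pos: [0.6261, -0.2465, 0.0509]
eef_rot: [3.141, -0.0, 0.602]
force: [-3.4, 0.7, 1.7]
grip_width: 0.0496
grip_force: 45.0
```

In the tool's units: -140 mm / 1000 = -0.14, -110 mm / 1000 = -0.11.

Request:
{"op": "arm_command", "data": {
  "plan": [
    [[0, 0, 0.0003, 0, 0, 0, 1], [0, 0, 0.0003, 0, 0, 0, 1], [0, 0, 0.0003, 0, 0, 0, 0], [0, 0, 0.0003, 0, 0, 0, -0.2], [0, 0, 0.0003, 0, 0, 0, -0.6], [0, 0, 0.0003, 0, 0, 0, -0.8], [0, 0, 0.0003, 0, 0, 0, -0.8], [0, 0, -0.01, 0, 0, 0, -0.8], [0, 0, -0.035, 0, 0, 0, -0.8], [0, 0, -0.07, 0, 0, 0, -1], [0, 0, -0.11, 0, 0, 0, -1], [0, 0, -0.14, 0, 0, 0, -1]]
  ]
}}

```text
time_s: 23.9
ee_pos: [0.6263, -0.2465, 0.194]
eef_rot: [3.139, -0.001, 0.602]
force: [-0.0, 0.9, 0.1]
grip_width: 0.0938
grip_force: 0.0
```

In the tool's units: 180 mm / 1000 = 0.18, 160 mm / 1000 = 0.16.

Request:
{"op": "arm_command", "data": {
  "plan": [
    [[0, 0.04, -0.01, 0, 0, 0, -1], [0, 0.08, -0.02, 0, 0, 0, -1], [0, 0.12, -0.02, 0, 0, 0, -1], [0, 0.16, -0.02, 0, 0, 0, -1], [0, 0.18, -0.02, 0, 0, 0, -1], [0, 0.18, -0.02, 0, 0, 0, -1], [0, 0.18, -0.02, 0, 0, 0, -1], [0, 0.18, -0.02, 0, 0, 0, -1]]
  ]
}}

```text
time_s: 24.7
ee_pos: [0.7246, -0.3927, 0.2105]
eef_rot: [3.137, -0.002, 0.602]
force: [-0.3, -0.8, 0.2]
grip_width: 0.0937
grip_force: 0.0
```

```bash
python3 - <<'E'
from h import *
p,D=cams.camera("top"); cv2.imwrite("pics/top9.png",p);P=cloud("top",D);v,u=np.mgrid[:480,:640]
q,_=cams.camera("scene"); cv2.imwrite("pics/scene9.png",q)
for k,h,c in(("s",.074,(.5015,.454)),("m",.084,(.392,.28)),("l",.094,(.6255,-.2465)),("sp",.08,(.511,-.439)),("ra",.08,(.465,-.116)),("rb",.07,(.618,.25))):
    m=(np.hypot(P[...,0]-c[0],P[...,1]-c[1])<.065)&(abs(P[...,2]-h)<.012)&(D>0)
    print(k,m.sum(),rect(ray("top",np.c_[u[m],v[m]],h)) if m.sum() else "",np.median(P[m][:,2]))
E
```

```text
s 242 [502.3 451.3  48.1  26.5  -2. ] 0.07447556893793067
m 497 [392.5 279.7  70.5  35.3 -30.6] 0.08469731265364153
l 901 [ 625.3 -246.    89.8   52.4   34.8] 0.0946032094030569
sp 8 [ 531.9 -468.9    6.9    4.1   63. ] 0.08002070290008015
ra 28 [ 481.4 -128.2   26.1    6.    57.8] 0.08020849994859891
rb 175 [617.3 249.5  34.1  30.5  45.1] 0.07021491884535794
```

View pics/top9.png

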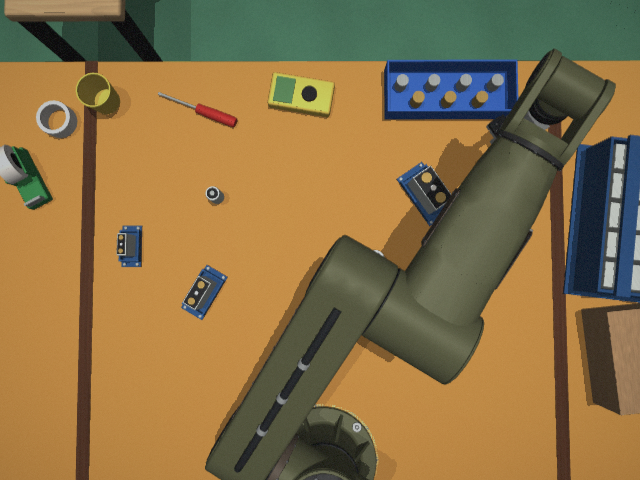

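View pics/scene9.png

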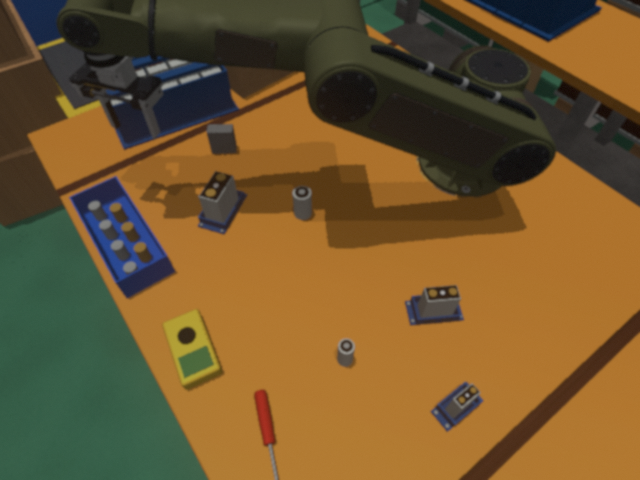

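In both views all three cells stand upright in their own trays: small at (131,246), medium at (204,292) and large at (426,194) in the top view. The round cells at scene (303,200) and (346,351) and the spacer at (222,137) haven't moved, and the gripper is clear.

```bash
python3 -c "
from station import ctrl
print(ctrl.hand_in())"
```

```text
the job is handed in; nothing more can be done
None
```

The job is handed in at about 25 s of the 88 s allowed: all three cells stand upright in their matching trays, and the round cells and spacer block were left where they stood.

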